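# Turn a tile over between its holder and a cover

## Robot

A 7-joint arm with a two-finger parallel gripper is mounted at the origin on a cart in front of the work surface, level with it; the furniture and walls round the work are solid. World frame = base frame: x ahead of the robot, y to its left, z up, the work surface at z = 0. Lengths are in m, angles in rad, forces in N, time in s.
With the tool pointing down it reaches from about 0.425 to 0.925 m from the base axis. Payload 6.8 kg.
Tool frame: the origin (TCP) lies on the front face of the gripper's body, between the roots of the fingers; the fingertips stand 73 mm ahead of it and the grasp point (between the pads) lies 54 mm ahead of it (env.nose_length is the distance from the TCP to the fingertips, in m); z points along the fingers, y is the line along which they close (so a half turn about z gives the same grasp; the last joint's range is limited). The gripper opens to 85 mm and grips with 20 to 120 N. Pads are 22 mm wide; open, the fingers measure 114 mm over their backs; the gripper's body (76 mm by 85 mm) begins 54 mm behind the grasp point. The pads swing forward as they close: fully open they stand 13 mm farther back than shut.
Start: joints at [1.224, 0.477, 0.022, 1.555, -0.011, 1.109, -0.083], TCP at [0.16, -0.656, 0.304] pointing down, gripper open.
Joint ranges: [-2.96, 2.96], [-0.34, 2.1], [-1.41, 1.46], [0.24, 2.44], [-1.37, 4.51], [0.17, 1.92], [-2.96, 2.96]. Speed limits (rad/s): [2.39, 2.39, 3.14, 3.14, 3.14, 3.14, 3.14].

## Interface

Orientations are given as a unit quaternion [w, x, y, z].
In Python, from cell import env, kin, camera, calibration, job gives the robot as it stands. The module is installed in compiled form; this text tells all that it offers. Calls block until the motion is done:
- env.reach(position, orientation): joint-space move of the TCP to a pose.
- env.movel(position, velocity=0.15, rot=None, stop_force=None): straight line of the TCP; rot=None keeps the orientation; velocity is the mean speed in m/s. With stop_force (N) it stops when the force on the tool has changed by that much, and returns True; else False.
- env.goto_joints(angles): joint-space move.
- env.grip(opening, f_grip=None): finger opening in m; f_grip is the grip in N (None keeps the last); returns when the fingers have stopped.
- env.dwell(seconds).
- kin.inverse_kinematics(position, orientation): joint angles nearest the present ones, or None.
- env.get_state(): the state.
- camera(name): name is "scene" or "top" or "wrist"; returns (picture, depth): 384x512x3 uint8, blue, green, red; 384x512 float32, m along the optical axis (not along the pixel's ray), 0 where there is no reading.
- calibration(name): a dict with "fx", "fy", "cx", "cy" (pixels), "rvec" (rotation vector, rad) and "tvec" (3), from world to camera coordinates, as OpenCV has them. Camera axes: x right, y down, z forward; pixel columns grow to the right and rows downward; lengths in m; the calibration is good to about 2 mm. A picture is of the moment at which its call begins: read the wrist's pose just before it. calibration takes no time and is no camera call; for the wrist camera it gives the pose at the moment of the call.
A pose or a line that the arm cannot do raises env.PlanningError and nothing moves.
- job.job_done(): hands the job in; it is judged then, once.
The state is a dict: "time": time; "qpos": joint angles; "joint_velocities": joint speeds; "joint_torque": joint torques, N m; "tcp_pos": TCP position; "orientation": TCP orientation; "force": force on the tool from outside, world axes, zero at the start; "torque": the same for the moment, N m; "opening": finger opening in m; "gripper_force": force on a finger pad.
Only numpy, scipy, OpenCV 4.12 (cv2) and the standard library are available. Lean on these libraries where they do the work, as an engineer would, in place of code of your own. Each camera call takes 0.05 s, during which the arm holds its last target. There are 200 camera calls.

## Task

The square tile lies face down in the wooden paddle-shaped holder on its sloping stand, hidden under a loose plywood cover. Grip the cover and the holder together by their tongues, turn both over without dropping the tile, and lay them cover-down in the empty sloping tray beside the stand. Then lift the holder away by its own longer tongue, so that the tile stays face up on the cover in the tray, and put the empty holder back on its stand, either way up.

Things in the scene. Friction and masses are not known exactly. Their poses are not given: they have to be found in the camera images.
- stand_seat (a point): Dark wood stand, fixed, 64 mm wide, bed sloping 45 deg down away from the robot to a 32 mm high ledge. Point: on the bed (85 mm over the desk), where the centre of a seated thing's square comes; ledge 38 mm down-slope, bed ends 28 mm up-slope, beyond it tongues overhang freely. Level axes, z up: down-slope is (0.707, 0, -0.707), out of the bed (0.707, 0, 0.707).
- tray_seat (a point): Empty sloping tray of medium brown wood, fixed, 112 mm wide, with 14 mm high rims along both sides (100 mm between them). Otherwise like the stand: same 45 deg bed, ledge and height; this point and its axes are defined the same way.
- holder_center (a point): Light wood holder, loose, 120 g: block 76x76x18 mm, pocket 11 deep in one face; tongue 32 wide, 10 thick, along -x to 112 mm from the centre, at z -1 to +9 mm (flush with the pocket's face). Point: block's centre. x away from the tongue, z out of the pocket. At the start pocket up on the stand, x down-slope, edge on the ledge. Cover leaves its tongue bare beyond 78 mm.
- cover_center (a point): Plywood cover, loose, 50 g: 76x76x8 mm, with a 54 mm square recess, 4 deep, in the face on the holder; tongue 32 wide, 8 thick, along -x to 78 mm from the centre. Point: centre of the square, mid-thickness. x away from the tongue, z away from the holder. At the start it lies flush on the holder, tongue on tongue (together 18 mm thick; pinch them about 68 mm from the centre).
- tile_center (a point): White porcelain tile, loose, 42x42x10 mm, 30 g, a thin blue ring on its face. Point: its centre; z out of the face. At the start face down in the holder's pocket under the cover, 2 mm play each way; when turned over it drops 1 to 5 mm into the cover's recess.

How it is judged:
On the way:
1. holder and cover have been turned over together, pocket facing down, with the tile between them (angle between holder_center's own z axis and vertical above 2.1 rad and distance between holder_center and cover_center below 0.022 m and distance between tile_center and holder_center below 0.022 m), for 0.2 s.
At the end, for the whole second after the job is handed in: Cover recess-up on the tray's bed (centre within 20 mm of the seat, slope 45 +-13 deg), tile face up in it (centre within 20 mm of the cover's, slope 45 +-15 deg), holder either way up on the stand's bed (centre within 26 mm of the seat, slope 45 +-13 deg), all three at rest (distance between cover_center and tray_seat below 0.02 m and angle between cover_center's own z axis and vertical between 2.13 and 2.58 rad and distance between tile_center and cover_center below 0.02 m and angle between tile_center's own z axis and vertical between 0.53 and 1.05 rad and distance between holder_center and stand_seat below 0.026 m and (angle between holder_center's own z axis and vertical between 0.56 and 1.01 rad or angle between holder_center's own z axis and vertical between 2.13 and 2.58 rad) and linear speed of each of holder, cover, tile below 0.02 m/s); the robot touches nothing.
It fails at once if the tile is dropped onto the desk (height (world z) of tile_center below 0.035 m).
It also fails if it takes over 58 s, if anything falls off the work surface, if the arm or the gripper's body presses on something with over 40 N, if the wrist force passes 120 N, or if a joint passes its speed limit or range.

## Working session

There is one attempt and no reset: what is moved stays moved. The work goes in short steps, each a Python script; the robot and the scene stay as the last script left them, time stands still between calls to the robot, and variables do not carry over. Pictures are saved under pics/ and viewed, at most 10 in all, crops included, and the job is handed in when it is done.

```bash
mkdir -p pics; python3 - <<'E'
from cell import env,camera,calibration
import cv2,numpy as np
for n in("scene","top"):
    im,d=camera(n); c=calibration(n); cv2.imwrite(f"pics/{n}0.png",im); np.savez(f"{n}0.npz",im=im,d=d,**{k:np.array(v) for k,v in c.items()})
    R=cv2.Rodrigues(np.array(c["rvec"],float))[0]; print(n,c["fx"],-R.T@np.array(c["tvec"]).ravel(), R[2])
s=env.get_state();print(s["time"],s["tcp_pos"],s["orientation"],s["opening"])
E
```

```text
scene 451.05365106175896 [ 0.21187719 -0.80940958  0.51199444] [ 0.5025501   0.74545118 -0.43788805]
top 475.66384938697337 [ 0.54382259 -0.19242207  0.95836268] [ 1.17788405e-01 -9.93642921e-05 -9.93038711e-01]
0.1 [ 0.15957052 -0.65545096  0.30302184] [-8.00022216e-04  9.92878547e-01  1.19128198e-01 -1.53326470e-04] 0.08527150933343473
```

View pics/scene0.png

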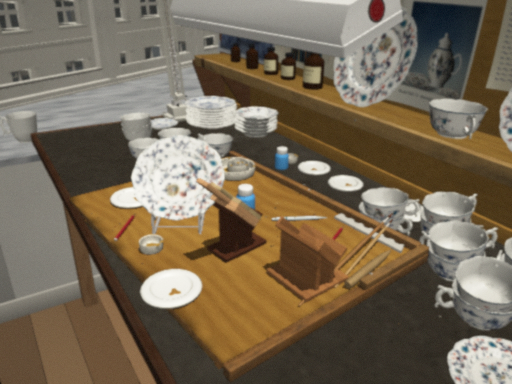

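View pics/top0.png

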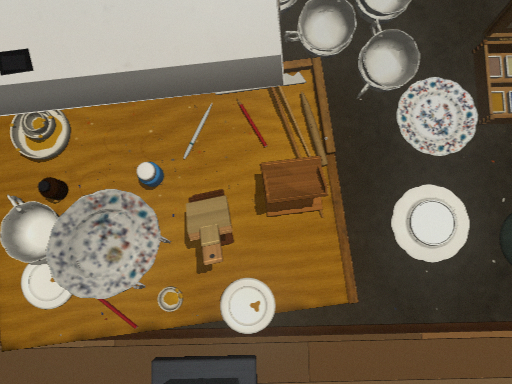

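The scene view shows the stand with paddle near (230,215), a plate rack on its left, and the tray near (305,255). In the top view the cover is around (209,215), its tongue tip at (212,262), the tray is at (293,185), and the white lamp overhangs rows 0–110.

```bash
cat > h.py <<'E'
import numpy as np,cv2
def load(n):
    z=np.load(n+".npz"); R=cv2.Rodrigues(z["rvec"].astype(float))[0]; t=z["tvec"].astype(float).ravel()
    d=z["d"]; v,u=np.mgrid[:384,:512]
    P=np.stack([(u-z["cx"])/z["fx"]*d,(v-z["cy"])/z["fy"]*d,d],-1)
    return z["im"],d,(P-t)@R   # world points
E
python3 - <<'E'
from h import *
im,d,W=load("top0")
c=im[150:290,165:345]; cv2.imwrite("pics/crop1.png",cv2.resize(c,None,fx=4.4,fy=4.4,interpolation=cv2.INTER_CUBIC))
for y,x in [(262,212),(250,210),(240,209),(228,208),(215,208),(200,208),(195,208),(215,190),(215,227),(165,290),(175,290),(190,290),(200,290),(210,290),(60,150),(90,200),(245,100),(225,100),(200,110)]: print(x,y,W[y,x].round(3))
im,d,W=load("scene0")
for y,x in [(20,250),(45,330),(50,200)]: print('s',x,y,W[y,x].round(3))
E
```

```text
212 262 [ 0.519 -0.12   0.173]
210 250 [ 0.539 -0.115  0.161]
209 240 [ 0.556 -0.113  0.155]
208 228 [ 0.577 -0.11   0.132]
208 215 [ 0.6   -0.108  0.112]
208 200 [ 0.63  -0.105  0.082]
208 195 [ 0.64  -0.105  0.078]
190 215 [ 0.602 -0.074  0.102]
227 215 [ 0.599 -0.142  0.12 ]
290 165 [ 0.693 -0.26   0.076]
290 175 [ 0.677 -0.26   0.059]
290 190 [ 0.644 -0.257  0.093]
290 200 [ 0.625 -0.255  0.102]
290 210 [ 0.613 -0.261  0.013]
150 60 [ 0.741 -0.085  0.476]
200 90 [ 0.722 -0.133  0.433]
100 245 [0.552 0.089 0.097]
100 225 [0.587 0.084 0.112]
110 200 [0.63  0.062 0.128]
s 250 20 [0.708 0.022 0.431]
s 330 45 [ 0.732 -0.2    0.41 ]
s 200 50 [ 1.735  2.491 -0.012]
```

View pics/crop1.png

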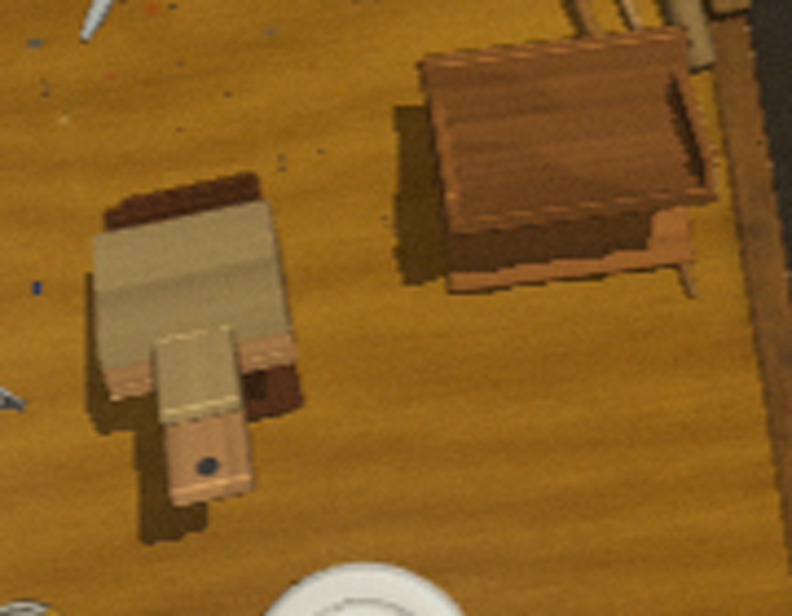

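The enlarged crop shows the cover's square with corners (93,237), (268,203), (293,335) and (105,370), and its tongue end at (160,422)–(243,408). The holder tongue end is at (175,505)–(252,490). The tray bed's far edge runs (422,65)–(685,30) and its near edge (455,222)–(710,195).

```bash
cat >> h.py <<'E'
def poly(W,d,pts):
    m=np.zeros((384,512),np.uint8); cv2.fillPoly(m,[np.round(np.array(pts)).astype(int)],1); m=cv2.erode(m,np.ones((3,3)))
    return W[(m>0)&(d>0)]
def plane(P):
    c=np.median(P,0)
    for _ in range(5):
        n=np.linalg.svd(P-P.mean(0),full_matrices=False)[2][2]; r=(P-P.mean(0))@n; P=P[abs(r)<max(.002,2*r.std())]
    n=n*np.sign(n[2]); return P.mean(0),n,((P-P.mean(0))@n).std(),len(P)
def rayhit(z,px,c,n):
    R=cv2.Rodrigues(z["rvec"].astype(float))[0]; C=-R.T@z["tvec"].astype(float).ravel()
    r=R.T@np.array([(px[0]-z["cx"])/z["fx"],(px[1]-z["cy"])/z["fy"],1.]); return C+r*((c-C)@n)/(r@n)
E
python3 - <<'E'
from h import *
im,d,W=load("top0"); z=np.load("top0.npz")
f=lambda L:[((x+.5)/4.4-.5+165,(y+.5)/4.4-.5+150) for x,y in L]
def go(name,L,extra=[]):
    P=poly(W,d,f(L)); c,n,s,k=plane(P); print(name,c.round(4),n.round(3),"std",round(s,4),k,"slope",np.degrees(np.arccos(n[2])).round(1),"yaw",np.degrees(np.arctan2(n[1],n[0])).round(1))
    for p in f(L+extra): print("   ",rayhit(z,p,c,n).round(4))
go("cover",[(93,237),(268,203),(293,335),(105,370)],[(160,422),(243,408)])
go("htong",[(168,428),(240,415),(252,485),(172,497)])
go("tray",[(445,85),(665,60),(690,180),(462,205)],[(422,65),(685,30),(455,222),(710,195)])
E
```

```text
cover [ 0.6026 -0.1063  0.1082] [0.697 0.128 0.705] std 0.0008 1084 slope 45.1 yaw 10.4
    [ 0.6252 -0.0634  0.0781]
    [ 0.6377 -0.1376  0.0792]
    [ 0.5792 -0.1503  0.1393]
    [ 0.5674 -0.0765  0.1376]
    [ 0.5466 -0.1006  0.1625]
    [ 0.5511 -0.1321  0.1638]
htong [ 0.5336 -0.1189  0.1671] [0.688 0.13  0.714] std 0.0009 213 slope 44.4 yaw 10.7
    [ 0.5443 -0.1026  0.1538]
    [ 0.5486 -0.1303  0.1547]
    [ 0.5227 -0.1363  0.1807]
    [ 0.519  -0.1066  0.1789]
tray [ 0.6585 -0.2657  0.0775] [0.694 0.071 0.717] std 0.001 965 slope 44.2 yaw 5.9
    [ 0.6927 -0.2147  0.0393]
    [ 0.7013 -0.3127  0.0407]
    [ 0.6408 -0.3133  0.0994]
    [ 0.6329 -0.2189  0.0977]
    [ 0.7041 -0.2049  0.0274]
    [ 0.7173 -0.3241  0.0264]
    [ 0.6253 -0.2157  0.1048]
    [ 0.6336 -0.3202  0.1071]
```

```bash
cat > fr.py <<'E'
from h import *
def ax(yaw):
    c,s=np.cos(yaw),np.sin(yaw); q=.5**.5
    d=np.array([q*c,q*s,-q]); n=np.array([q*c,q*s,q]); return d,np.cross(n,d),n   # x down, y left, z out
E
python3 - <<'E'
from fr import *
for cam in("top0","scene0"):
    im,d,W=load(cam); P=W[d>0]
    m=(abs(P[:,0]-.5)<.08)&(abs(P[:,1]+.25)<.05)&(P[:,2]<.03); print(cam,"desk z",np.median(P[m,2]).round(4))
    for name,c0,yaw,hs in(("tray",[.66,-.266,.085],6,(0,14,32)),("cover",[.604,-.106,.1067],10.4,(0,-8))):
        d_,l,n=ax(np.radians(yaw)); Q=(P-c0)@np.c_[d_,l,n]
        m=(abs(Q[:,:2])<.03).all(1)&(abs(Q[:,2])<.012); c,nn,s,k=plane(P[m]); 
        if name=="tray": pass
        print(cam,name,"n off",((c-c0)@n).round(4),"slope",np.degrees(np.arccos(nn[2])).round(1),"yaw",np.degrees(np.arctan2(nn[1],nn[0])).round(1),k)
        h=Q[:,2]-np.median(Q[m,2])
        for hh in hs:
            k=(abs(h-hh/1e3)<.0025)&(abs(Q[:,0])<.13)&(abs(Q[:,1])<.075)
            q=Q[k]; print("  h",hh,k.sum(),end=" ")
            for sgn in(-1,1):
                for a in(0,1):
                    b=q[(q[:,a]*sgn>0)&(abs(q[:,1-a])<(.025 if hh==0 else .06))]
                    if len(b)>8: print("xy"[a],sgn,np.percentile(b[:,a],[2,50,98]).round(4),end=" ")
            print()
        if name=="tray":
          for sgn in(-1,1):
            k=(abs(h-.013)<.003)&(abs(Q[:,0])<.04)&(abs(Q[:,1]*sgn-.053)<.012); q=Q[k]
            if len(q)>8: print("  rim",sgn,q[:,1].mean().round(4),"rel yaw",np.degrees(np.polyfit(q[:,0],q[:,1],1)[0]).round(1),len(q))
E
```

```text
top0 desk z 0.0001
top0 tray n off -0.0063 slope 45.3 yaw 5.8 625
  h 0 1543 x -1 [-0.0358 -0.0191 -0.0003] y -1 [-0.0484 -0.0242 -0.0007] x 1 [0.0008 0.021  0.1177] y 1 [0.0012 0.0256 0.0496] 
  h 14 462 x -1 [-0.0354 -0.0206 -0.0015] y -1 [-0.0543 -0.0489 -0.0023] x 1 [0.0035 0.0328 0.1295] y 1 [0.0043 0.0523 0.0571] 
  h 32 225 y -1 [-0.0533 -0.027  -0.0012] x 1 [0.0292 0.034  0.1274] y 1 [0.0007 0.0287 0.0554] 
  rim -1 -0.0506 rel yaw 2.0 97
  rim 1 0.0532 rel yaw -3.8 92
top0 cover n off 0.0001 slope 45.2 yaw 10.2 695
  h 0 1508 x -1 [-0.0737 -0.0322 -0.0014] y -1 [-0.0361 -0.0185 -0.0004] x 1 [0.0008 0.0223 0.0434] y 1 [0.0011 0.0198 0.0386] 
  h -8 384 x -1 [-0.1081 -0.0869 -0.0324] y -1 [-0.0368 -0.0278 -0.0148] y 1 [0.0188 0.0272 0.0383] 
scene0 desk z -0.0001
scene0 tray n off 0.0056 slope 40.4 yaw -175.8 4
  h 0 271 y -1 [-0.0549 -0.0537 -0.0518] x 1 [0.0305 0.0338 0.1278] y 1 [0.0505 0.0521 0.0541] 
  h 14 176 y -1 [-0.0537 -0.0308 -0.0011] x 1 [0.0297 0.0322 0.125 ] y 1 [0.0022 0.0284 0.0553] 
  h 32 3 
  rim -1 -0.0489 rel yaw -39.2 28
  rim 1 0.0491 rel yaw 49.4 21
  return _methods._mean(a, axis=axis, dtype=dtype,
  ret = um.true_divide(
h.py:13: RuntimeWarning: Mean of empty slice.
  n=np.linalg.svd(P-P.mean(0),full_matrices=False)[2][2]; r=(P-P.mean(0))@n; P=P[abs(r)<max(.002,2*r.std())]
Traceback (most recent call last):
  File "h.py", line 13, in plane
    n=np.linalg.svd(P-P.mean(0),full_matrices=False)[2][2]; r=(P-P.mean(0))@n; P=P[abs(r)<max(.002,2*r.std())]
      ~~~~~~~~~~~~~~~~~~~~~~~~~~~~~~~~~~~~~~~~~~~~~~~~~^^^
IndexError: index 2 is out of bounds for axis 0 with size 0
```

```bash
cat >> fr.py <<'E'
from scipy.spatial.transform import Rotation as Ro
dS,lS,nS=ax(np.radians(10.3)); dT,lT,nT=ax(np.radians(5.9))
cov=np.array([.604,-.106,.1067])+.0045*dS+.001*lS
S=cov-.026*nS; T=np.array([.66,-.266,.085])-.0063*nT-.0075*dT+.0008*lT
def quat(d,n,sg):  # tool z=d, y=sg*n
    return Ro.from_matrix(np.c_[np.cross(sg*n,d),sg*n,d]).as_quat(scalar_first=True)
def tcp(seat,d,n,up,h): return seat-(up+.054)*d+h*n  # grasp point 'up' upslope, h above bed
E
python3 - <<'E'
from fr import *
from cell import env,kin
print(S,T)
for nm,(c,d,n) in dict(S=(S,dS,nS),T=(T,dT,nT)).items():
  for up,h in((68,17),(68,110),(101,13),(101,90),(150,17)):
    for sg in(1,-1):
        q=kin.inverse_kinematics(tcp(c,d,n,up/1e3,h/1e3),quat(d,n,sg)); print(nm,up,h,sg,None if q is None else np.round(q,2))
E
```

```text
[ 0.58886339 -0.10773441  0.08513324] [ 0.65021138 -0.26620729  0.08584853]
S 68 17 1 [ 1.23  0.63 -1.16  2.34  2.45  0.3  -1.84]
S 68 17 -1 [ 1.23  0.63 -1.16  2.34  2.45  0.3   1.3 ]
S 68 110 1 [ 0.54  0.29 -0.4   2.22  4.2   0.18  2.41]
S 68 110 -1 [ 0.54  0.29 -0.4   2.22  4.2   0.18 -0.73]
S 101 13 1 [ 1.29  0.51 -1.15  2.38  2.68  0.2  -2.11]
S 101 13 -1 [ 1.29  0.51 -1.15  2.38  2.68  0.2   1.03]
S 101 90 1 [ 0.58  0.23 -0.39  2.28  4.33  0.22  2.29]
S 101 90 -1 [ 0.58  0.23 -0.39  2.28  4.33  0.22 -0.85]
S 150 17 1 None
S 150 17 -1 None
T 68 17 1 [ 1.38  0.8  -1.15  2.08  1.7   0.21 -0.89]
T 68 17 -1 [ 1.38  0.8  -1.15  2.08  1.7   0.21  2.25]
T 68 110 1 [ 1.31  0.77 -1.21  1.93  1.22  0.31 -0.48]
T 68 110 -1 [ 0.7   0.45 -0.32  1.96 -1.33  0.25 -1.35]
T 101 13 1 [-0.34  0.89  1.27  2.21  4.34  1.26  2.11]
T 101 13 -1 [-0.34  0.89  1.27  2.21  4.34  1.26 -1.03]
T 101 90 1 [ 1.38  0.7  -1.21  1.99  1.07  0.25 -0.35]
T 101 90 -1 [ 0.73  0.39 -0.31  2.02 -1.36  0.29 -1.31]
T 150 17 1 [ 1.28  0.43 -0.83  2.15 -1.23  0.17  1.88]
T 150 17 -1 [ 1.19  0.4  -0.72  2.15 -1.35  0.22 -1.16]
```

```bash
cat > fit.py <<'E'
from fr import *
from cell import env,kin
from scipy.optimize import least_squares
import itertools
rng=np.random.default_rng(0); D=[]
s=env.get_state(); D.append((s["tcp_pos"],s["orientation"],s["qpos"]))
for i in range(400):
    az=rng.uniform(-1.6,.5); r=rng.uniform(.45,.85); p=[r*np.cos(az),r*np.sin(az),rng.uniform(.1,.45)]
    R=Ro.from_euler('z',rng.uniform(-3,3))*Ro.from_rotvec(rng.uniform(-.8,.8,3))*Ro.from_quat([1,0,0,0])
    q=kin.inverse_kinematics(np.array(p),R.as_quat(scalar_first=True))
    if q is not None: D.append((p,R.as_quat(scalar_first=True),q))
P=np.array([d[0] for d in D]);Q=np.array([d[2] for d in D]);RR=Ro.from_quat(np.array([d[1] for d in D]),scalar_first=True)
print(len(D))
def fk(x,Q):
    # chain: rot(w_i*q_i) then translate t_i
    w=x[:21].reshape(7,3); t=x[21:45].reshape(8,3); R=Ro.from_rotvec(np.zeros((len(Q),3))); p=np.tile(t[0],(len(Q),1))
    for i in range(7):
        R=R*Ro.from_rotvec(Q[:,i:i+1]*w[i]/np.linalg.norm(w[i])); p=p+R.apply(t[i+1])
    return p,R*Ro.from_rotvec(x[45:48])
def res(x,n=None):
    p,R=fk(x,Q[:n]); return np.r_[(p-P[:n]).ravel(),.3*(R.inv()*RR[:n]).as_rotvec().ravel()]
best=None
Z=np.array([0,0,1.]);Y=np.array([0,1.,0])
for sz in itertools.product((1,-1),repeat=4):
  for off in (0,1.57,3.14,-1.57):
    w=np.array([sz[0]*Z,Y,sz[1]*Z,Y,sz[2]*Z,Y,sz[3]*Z]); t=np.zeros((8,3)); t[0,2]=.2;t[1,2]=.15;t[3,2]=.4;t[5,2]=.4;t[7,2]=.2
    x0=np.r_[w.ravel(),t.ravel(),0,0,off]
    r=least_squares(lambda x:res(x,60),x0,max_nfev=25,loss='soft_l1',f_scale=.05)
    if best is None or r.cost<best.cost: best=r; print(sz,off,r.cost,flush=True)
    if best.cost<1e-3: break
  if best.cost<1e-3: break
r=least_squares(res,best.x,max_nfev=200); e=res(r.x); print("max",abs(e).max(),"rms",e.std()); print(np.round(r.x[:21].reshape(7,3)/np.linalg.norm(r.x[:21].reshape(7,3),axis=1)[:,None],3)); print(np.round(r.x[21:45].reshape(8,3),3),r.x[45:])
np.save("fk.npy",r.x)
E
time timeout 400 python3 fit.py
```

```text
370
(1, 1, 1, 1) 0 2.151151090994413
(1, 1, 1, -1) 0 2.134176320438706
(1, 1, 1, -1) 1.57 0.3499947762283703
(1, 1, -1, -1) 0 0.07764548251362288
(1, -1, 1, -1) -1.57 0.00028212819261310703
max 8.373068904887759e-11 rms 5.636444820746694e-12
[[-0.  0. -1.]
 [ 0.  1. -0.]
 [-0.  0. -1.]
 [-0.  1.  0.]
 [ 0.  0. -1.]
 [-0.  1.  0.]
 [ 0.  0. -1.]]
[[-0.     0.    -0.996]
 [-0.    -0.094  1.283]
 [ 0.     0.063 -0.073]
 [-0.    -0.168  0.614]
 [ 0.     0.137  0.963]
 [ 0.     0.695 -0.491]
 [ 0.    -0.695 -0.473]
 [-0.    -0.     0.727]] [-8.19337714e-12  1.19887374e-11 -4.71238898e+00]
real	0m18.678s
user	1m1.820s
sys	0m0.163s
```

```bash
cat > pl.py <<'E'
from fr import *
from scipy.optimize import least_squares
x=np.load("fk.npy"); Wv=x[:21].reshape(7,3); Wv=Wv/np.linalg.norm(Wv,axis=1)[:,None]; t_=x[21:45].reshape(8,3)
lo=np.array([-2.96,-.34,-1.41,.24,-1.37,.17,-2.96]); hi=np.array([2.96,2.1,1.46,2.44,4.51,1.92,2.96])
def rod(w,a):
    K=np.array([[0,-w[2],w[1]],[w[2],0,-w[0]],[-w[1],w[0],0]]); return np.eye(3)+np.sin(a)*K+(1-np.cos(a))*K@K
RT=Ro.from_rotvec(x[45:48]).as_matrix()
def fk(q,pts=False):
    R=np.eye(3);p=t_[0].copy();L=[]
    for i in range(7): R=R@rod(Wv[i],q[i]); p=p+R@t_[i+1]; L.append(p)
    return (p,R@RT,L) if pts else (p,R@RT)
def ik(p,R,seed,reg=0.,tol=1e-4):
    m=.04; s=np.clip(seed,lo+m,hi-m); f=lambda q:(lambda a:np.r_[a[0]-p,.3*(Ro.from_matrix(R.T@a[1])).as_rotvec(),reg*(q-s)])(fk(q))
    r=least_squares(f,s,bounds=(lo+.02,hi-.02),max_nfev=60); e=abs(r.fun[:6]).max(); return (r.x,e) if e<max(tol,reg*.3) else (None,e)
def Rphi(d,l,n,phi,sg):
    z=np.cos(phi)*d+np.sin(phi)*l; y=sg*n; return np.c_[np.cross(y,z),y,z]
def pose(seat,A,up,h,phi,sg,side=0):
    d,l,n=A; R=Rphi(d,l,n,phi,sg); return seat-up*d+h*n+side*l-.054*R[:,2],R
AS=(dS,lS,nS);AT=(dT,lT,nT)
marg=lambda q:np.minimum(q-lo,hi-q).min()
E
cat > scan.py <<'E'
from pl import *
rng=np.random.default_rng(1); seeds=[lo+(hi-lo)*rng.random(7) for _ in range(40)]
from multiprocessing import Pool
def job(a):
    nm,seat,A,up,h,phi,sg=a; p,R=pose(seat,A,up,h,np.radians(phi),sg); best=None
    for s in seeds:
        q,e=ik(p,R,s)
        if q is None: continue
        if best is None or marg(q)>marg(best): best=q
    return nm,up,h,phi,sg,best
J=[(nm,seat,A,up,h,phi,1) for phi in(-75,-60,-45,-30,-15,0,15,30,45,60,75) for nm,seat,A,up,h in(("S",S,AS,.068,.017),("S",S,AS,.068,.11),("T",T,AT,.068,.009),("T",T,AT,.102,.013))]
with Pool() as P:
    for nm,up,h,phi,sg,q in P.imap(job,J): print(nm,up,h,phi,None if q is None else (round(marg(q),2),q.round(2)),flush=True)
E
time OMP_NUM_THREADS=1 timeout 500 python3 scan.py
```

```text
S 0.068 0.017 -75 (np.float64(0.29), array([-0.25,  0.81, -0.29,  2.15,  1.49,  1.61, -2.19]))
S 0.068 0.11 -75 (np.float64(0.4), array([-0.49,  0.7 ,  0.05,  2.04,  1.4 ,  1.41, -1.96]))
T 0.068 0.009 -75 (np.float64(0.39), array([ 0.02,  0.84, -0.22,  2.05,  1.72,  1.51, -2.08]))
T 0.102 0.013 -75 (np.float64(0.34), array([ 0.1 ,  0.78, -0.32,  2.1 ,  1.73,  1.56, -2.05]))
S 0.068 0.017 -60 (np.float64(0.17), array([ 0.23,  0.82, -0.82,  2.27,  1.76,  1.73, -2.09]))
S 0.068 0.11 -60 (np.float64(0.32), array([ 0.2 ,  0.68, -0.78,  2.12,  1.71,  1.6 , -1.89]))
T 0.068 0.009 -60 (np.float64(0.3), array([ 0.53,  0.85, -0.78,  2.14,  2.01,  1.58, -1.9 ]))
T 0.102 0.013 -60 (np.float64(0.25), array([ 0.66,  0.85, -0.94,  2.19,  2.02,  1.66, -1.84]))
S 0.068 0.017 -45 (np.float64(0.08), array([ 0.58,  0.84, -1.14,  2.36,  1.96,  1.62, -1.93]))
S 0.068 0.11 -45 (np.float64(0.23), array([ 0.51,  0.64, -1.04,  2.21,  1.83,  1.39, -1.79]))
T 0.068 0.009 -45 (np.float64(0.23), array([ 0.87,  0.87, -1.08,  2.21,  2.16,  1.4 , -1.73]))
T 0.102 0.013 -45 (np.float64(0.18), array([ 0.88,  0.76, -1
[... 2371 characters left out ...]
))
S 0.068 0.11 60 (np.float64(0.64), array([ 0.97,  0.86, -0.68,  1.65, -0.73,  1.19,  1.49]))
T 0.068 0.009 60 (np.float64(0.63), array([ 1.17,  1.1 , -0.78,  1.41, -0.47,  1.29,  1.4 ]))
T 0.102 0.013 60 (np.float64(0.59), array([ 1.18,  1.03, -0.73,  1.46, -0.53,  1.33,  1.43]))
S 0.068 0.017 75 (np.float64(0.57), array([ 1.1 ,  1.14, -0.84,  1.6 , -0.48,  1.34,  1.45]))
S 0.068 0.11 75 (np.float64(0.51), array([ 0.98,  1.06, -0.8 ,  1.48, -0.6 ,  1.41,  1.38]))
T 0.068 0.009 75 (np.float64(0.37), array([ 1.17,  1.32, -0.97,  1.21, -0.3 ,  1.55,  1.25]))
T 0.102 0.013 75 (np.float64(0.37), array([ 1.23,  1.3 , -1.03,  1.26, -0.27,  1.55,  1.21]))
real	0m7.917s
user	0m28.836s
sys	0m0.128s
```

```bash
cat > plan.py <<'E'
from pl import *
rng=np.random.default_rng(1); seeds=[lo+(hi-lo)*rng.random(7) for _ in range(40)]
def best(p,R,ref,w=.3):
    c=[q for q,e in (ik(p,R,s) for s in seeds+[ref]) if q is not None]
    return min(c,key=lambda q:w*np.linalg.norm(q-ref)-min(marg(q),.35)*3) if c else None
q0=np.array([1.224,.477,.022,1.555,-.011,1.109,-.083])
B=np.array([[x,y,z] for x in(-.044,.112) for y in(-.038,.038) for z in(-.009,.017)]) # stack, holder frame
def path(qa,qb,stack,grasp_h=.008,N=13):
    for s in np.linspace(0,1,N):
        q=qa+s*(qb-qa); p,R,L=fk(q,True); g=p+.054*R[:,2]
        print("  ",s.round(2),"tcp",p.round(2),"zdir",R[:,2].round(2),end=" ")
        if stack is not None: # stack: holder pose in tool
            Rh=R@stack; c=g+.068*Rh[:,0]-.008*Rh[:,2]; C=c+B*[1,1,1]@Rh.T
            print("ctr",c.round(2),"hz",Rh[2,2].round(2),"minz",C[:,2].min().round(3),"x",C[:,0].max().round(2),"y",C[:,1].max().round(2),end=" ")
        print("elbow/wrist z",[l[2].round(2) for l in L[2:5]])
if __name__=="__main__":
  for ph in(45,60):
    f=np.radians(ph); qs=best(*pose(S,AS,.068,.017,f,1),q0); qsh,_=ik(*pose(S,AS,.068,.117,f,1),qs,1e-3)
    qth=best(*pose(T,AT,.068,.10,-f,-1),qsh); qt,_=ik(*pose(T,AT,.072,.009,-f,-1),qth,1e-3)
    print(ph,*(None if q is None else (q.round(2),round(marg(q),2)) for q in(qs,qsh,qth,qt)))
    _,R=fk(qs); st=R.T@np.c_[dS,lS,nS]; path(qsh,qth,st)
E
OMP_NUM_THREADS=2 python3 plan.py
```

```text
45 (array([ 1.26,  0.9 , -0.95,  1.92, -0.53,  0.76,  1.45]), np.float64(0.46)) (array([ 1.16,  0.83, -0.96,  1.79, -0.55,  0.83,  1.31]), np.float64(0.45)) (array([ 0.64,  0.63, -0.81,  2.07,  1.97,  1.12,  1.44]), np.float64(0.37)) (array([ 0.67,  0.7 , -0.79,  2.23,  2.11,  1.21,  1.25]), np.float64(0.21))
   0.0 tcp [ 0.6  -0.14  0.24] zdir [ 0.37  0.79 -0.5 ] ctr [ 0.66 -0.09  0.16] hz 0.71 minz 0.077 x 0.76 y -0.04 elbow/wrist z [np.float64(0.55), np.float64(0.1), np.float64(0.94)]
   0.08 tcp [ 0.57 -0.13  0.21] zdir [ 0.22  0.74 -0.63] ctr [ 0.63 -0.08  0.12] hz 0.67 minz 0.026 x 0.73 y -0.03 elbow/wrist z [np.float64(0.56), np.float64(0.09), np.float64(0.89)]
   0.17 tcp [ 0.54 -0.13  0.18] zdir [ 0.09  0.65 -0.75] ctr [ 0.59 -0.09  0.08] hz 0.59 minz -0.019 x 0.69 y -0.03 elbow/wrist z [np.float64(0.57), np.float64(0.08), np.float64(0.82)]
   0.25 tcp [ 0.52 -0.13  0.15] zdir [-0.02  0.53 -0.85] ctr [ 0.56 -0.1   0.05] hz 0.48 minz -0.057 x 0.66 y -0.05 elbow/wrist z [np.float64(0.58), np.float64(0.07), np.float64(0.72)]
   0.33 tcp [ 0.5  -0.15  0.13] zdir [-0.09  0.36 -0.
[... 3630 characters left out ...]
0.65 -0.76] ctr [ 0.6  -0.28  0.03] hz -0.47 minz -0.082 x 0.69 y -0.24 elbow/wrist z [np.float64(0.57), np.float64(-0.03), np.float64(0.07)]
   0.83 tcp [ 0.58 -0.25  0.15] zdir [ 0.09 -0.76 -0.64] ctr [ 0.64 -0.29  0.07] hz -0.58 minz -0.039 x 0.73 y -0.24 elbow/wrist z [np.float64(0.58), np.float64(-0.04), np.float64(-0.0)]
   0.92 tcp [ 0.62 -0.24  0.18] zdir [ 0.27 -0.82 -0.51] ctr [ 0.68 -0.28  0.11] hz -0.66 minz 0.013 x 0.77 y -0.24 elbow/wrist z [np.float64(0.6), np.float64(-0.05), np.float64(-0.06)]
   1.0 tcp [ 0.65 -0.22  0.22] zdir [ 0.44 -0.83 -0.35] ctr [ 0.73 -0.26  0.16] hz -0.71 minz 0.071 x 0.82 y -0.21 elbow/wrist z [np.float64(0.61), np.float64(-0.06), np.float64(-0.09)]
```

```bash
sed -i 's/(-.044,.112)/(-.112,.038)/' plan.py; cat > wp.py <<'E'
from plan import *
f=np.radians(45); W={}
def chain(p,R,ref): 
    q,e=ik(p,R,ref,2e-4); 
    q2,e=ik(p,R,q if q is not None else ref); return q2
pz,Rz=pose(S,AS,.068,.017,f,1)
qs=np.array([1.26,.9,-.95,1.92,-.53,.76,1.45]); W["S"]=chain(pz,Rz,qs)
W["Spre"]=chain(pz-.09*Rz[:,2],Rz,W["S"])
ref=W["S"]; W["Sup"]=ref=chain(*pose(S,AS,.068,.117,f,1),ref)
gS=S-.068*dS+.117*nS; gT=T-.072*dT+.10*nT; gM=np.array([.53,-.2,.30])
for k,(th,a) in enumerate(((45,.5),(90,1),(135,.5),(180,0))):
    d,l,n=ax(np.radians(10.3-4.4*th/180)); g=(gS if th<90 else gT)*(1-a)+a*gM
    if th in(45,135): g=g+[0,0,.03]
    t=np.radians(th); l2=np.cos(t)*l-np.sin(t)*n; n2=np.cos(t)*n+np.sin(t)*l
    R=Rphi(d,l2,n2,f,1); ref=chain(g-.054*R[:,2],R,ref); W[f"F{k}"]=ref
    if ref is None: print("fail",th);break
W["T"]=chain(*pose(T,AT,.072,.009,-f,-1),ref)
np.savez("wp.npz",**W)
for k,q in W.items(): print(k,q.round(2),marg(q).round(2))
if __name__=="__main__":
    st=Rz.T@np.c_[dS,lS,nS]
    print("start-pre");path(q0,W["Spre"],None,N=6)
    ks=["Sup","F0","F1","F2","F3"]
    for a,b in zip(ks,ks[1:]): print(a,b); path(W[a],W[b],st,N=4)
E
OMP_NUM_THREADS=2 python3 wp.py
```

```text
S [ 1.26  0.9  -0.95  1.92 -0.53  0.76  1.45] 0.46
Spre [ 1.37  0.83 -0.93  1.86 -0.5   0.95  1.43] 0.48
Sup [ 1.16  0.83 -0.96  1.79 -0.55  0.83  1.31] 0.45
F0 [ 1.03  0.57 -0.89  1.61 -0.12  1.2   1.42] 0.52
F1 [ 0.95  0.38 -0.9   1.71  0.32  1.2   1.68] 0.51
F2 [ 0.72  0.39 -0.85  1.84  0.97  1.06  1.69] 0.56
F3 [ 0.62  0.61 -0.78  2.08  1.96  1.1   1.43] 0.36
T [ 0.65  0.69 -0.76  2.23  2.11  1.19  1.24] 0.21
start-pre
   0.0 tcp [ 0.16 -0.66  0.3 ] zdir [-0. -0. -1.] elbow/wrist z [np.float64(0.77), np.float64(0.34), np.float64(0.56)]
   0.2 tcp [ 0.26 -0.59  0.24] zdir [ 0.12  0.16 -0.98] elbow/wrist z [np.float64(0.74), np.float64(0.22), np.float64(0.61)]
   0.4 tcp [ 0.34 -0.51  0.19] zdir [ 0.22  0.33 -0.92] elbow/wrist z [np.float64(0.69), np.float64(0.12), np.float64(0.67)]
   0.6 tcp [ 0.41 -0.42  0.18] zdir [ 0.3   0.5  -0.81] elbow/wrist z [np.float64(0.65), np.float64(0.06), np.float64(0.74)]
   0.8 tcp [ 0.47 -0.32  0.18] zdir [ 0.35  0.66 -0.67] elbow/wrist z [np.float64(0.6), np.float64(0.03), np.float64(0.81)]
   1.0 tcp [ 0.5  -0.23  0.22] zdir [ 0.37  0.79 -0.5 ]
[... 2314 characters left out ...]
 0.21 -0.48 -0.85] ctr [ 0.65 -0.23  0.24] hz -0.5 minz 0.185 x 0.7 y -0.19 elbow/wrist z [np.float64(0.74), np.float64(0.31), np.float64(0.19)]
   0.33 tcp [ 0.6  -0.24  0.29] zdir [ 0.27 -0.62 -0.74] ctr [ 0.67 -0.27  0.21] hz -0.61 minz 0.16 x 0.71 y -0.23 elbow/wrist z [np.float64(0.72), np.float64(0.19), np.float64(0.05)]
   0.67 tcp [ 0.62 -0.25  0.26] zdir [ 0.4  -0.68 -0.61] ctr [ 0.69 -0.28  0.19] hz -0.68 minz 0.143 x 0.73 y -0.24 elbow/wrist z [np.float64(0.69), np.float64(0.08), np.float64(-0.03)]
   1.0 tcp [ 0.64 -0.23  0.23] zdir [ 0.57 -0.65 -0.5 ] ctr [ 0.72 -0.26  0.17] hz -0.71 minz 0.126 x 0.76 y -0.22 elbow/wrist z [np.float64(0.66), np.float64(-0.01), np.float64(-0.08)]
```

```bash
cat > r.py <<'E'
from pl import *
from cell import env,kin,camera,calibration,job
W=np.load("wp.npz")
def st(m=""):
    s=env.get_state(); print(m,"t",round(s["time"],2),"F",np.round(s["force"],1),"open",round(s["opening"],4),"gf",np.round(s["gripper_force"],1),"tcp",np.round(s["tcp_pos"],4)); return s
def go(k): env.goto_joints(W[k])
def ml(pR,v=.15,**k):
    p,R=pR; return env.movel(p,velocity=v,rot=Ro.from_matrix(R).as_quat(scalar_first=True),**k)
def shot(n,cam="scene",crop=None,s=1):
    im,d=camera(cam)
    c=calibration(cam); np.savez(n+".npz",im=im,d=d,**{k:np.array(v) for k,v in c.items()})
    if crop: im=im[crop[1]:crop[3],crop[0]:crop[2]]
    cv2.imwrite(f"pics/{n}.png",cv2.resize(im,None,fx=s,fy=s,interpolation=cv2.INTER_CUBIC))
f=np.radians(45)
E
python3 - <<'E'
from r import *
env.grip(.05,80); st("a"); go("Spre"); st("pre")
print(ml(pose(S,AS,.068,.017,f,1),.1,stop_force=12)); st("at")
shot("g1","scene",(160,150,360,310),4)
E
```

```text
a t 0.54 F [-1.2 -0.6 -1.7] open 0.05 gf 0.0 tcp [ 0.1597 -0.6558  0.3039]
pre t 2.67 F [ 0.6  0.1 -0.1] open 0.0501 gf 0.0 tcp [ 0.5007 -0.228   0.217 ]
False
at t 3.73 F [ 0.4 -0.7 -0.7] open 0.0497 gf 0.0 tcp [ 0.5337 -0.1573  0.1723]
```

View pics/g1.png

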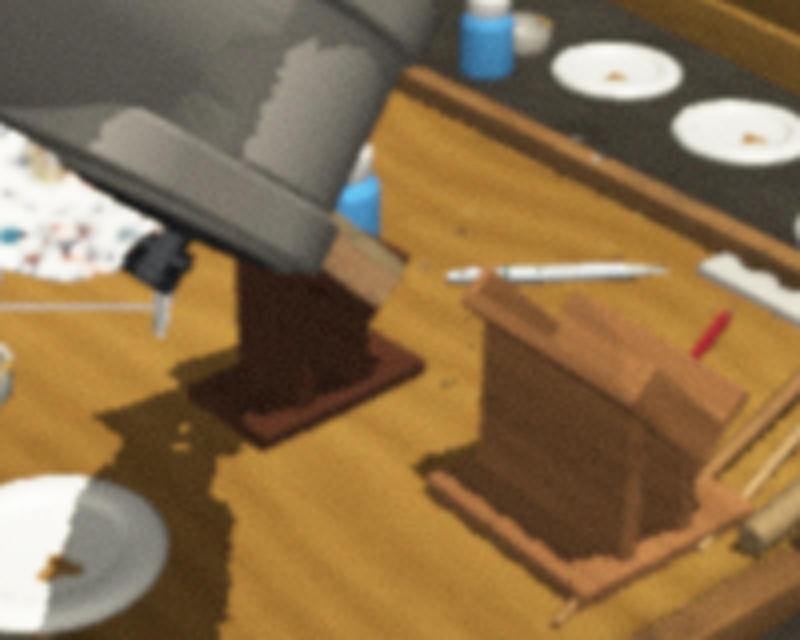

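The arm hides the grasp, but the stack's edge (370,270) is still seated on the stand and there has been no contact. I'll grip and lift a little.

```bash
python3 - <<'E'
from r import *
env.grip(.0,80); s=st("grip")
if abs(s["opening"]-.018)<.003:
    ml(pose(S,AS,.068,.057,f,1),.08); st("lift"); go("Sup"); st("up"); shot("g2","top",(165,110,345,290),3.3)
E
```

```text
grip t 4.17 F [-1.  -1.7  5.3] open 0.0168 gf 78.0 tcp [ 0.5342 -0.157   0.1733]
lift t 4.83 F [-1.3  1.  -2.9] open 0.0167 gf 78.3 tcp [ 0.5613 -0.1515  0.2002]
up t 5.17 F [-0.1 -0.9 -2.3] open 0.0168 gf 78.4 tcp [ 0.6039 -0.1432  0.2439]
```

```bash
ls pics
```

```text
crop1.png
g1.png
g2.png
scene0.png
top0.png
```

View pics/g2.png

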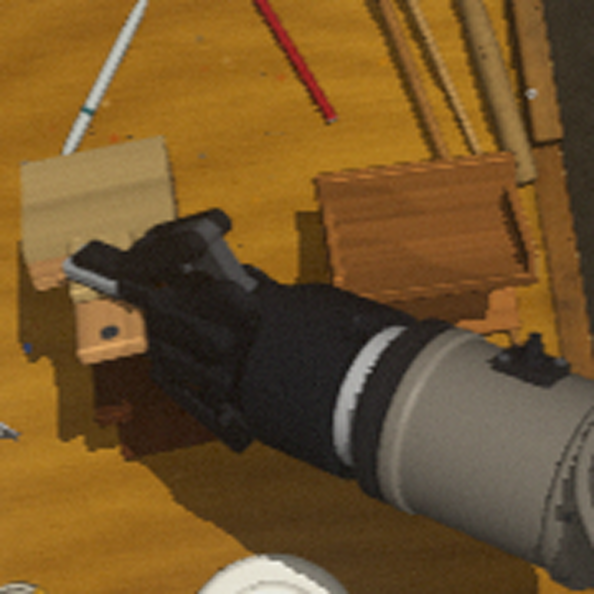

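The cover (95,190) and the holder tongue (110,330) are aligned and held together above the stand. Next is the turn, in small sub-steps.

```bash
python3 - <<'E'
from r import *
ks=["Sup","F0","F1","F2","F3"]
for a,b in zip(ks,ks[1:]):
    for s in(.25,.5,.75,1): env.goto_joints(W[a]+s*(W[b]-W[a]))
    st(b)
shot("g3","top",(165,110,345,290),3.3)
E
```

```text
F0 t 6.23 F [-0.4  0.5 -2.6] open 0.0168 gf 79.3 tcp [ 0.5726 -0.1785  0.3333]
F1 t 7.23 F [-0.6 -0.7 -2.5] open 0.0171 gf 79.4 tcp [ 0.5302 -0.1995  0.3533]
F2 t 8.33 F [ 0.3 -1.4 -1.7] open 0.0168 gf 79.5 tcp [ 0.588  -0.2064  0.3297]
F3 t 9.73 F [ 1.  -0.5 -1.5] open 0.0169 gf 79.7 tcp [ 0.6391 -0.2297  0.2356]
```

View pics/g3.png

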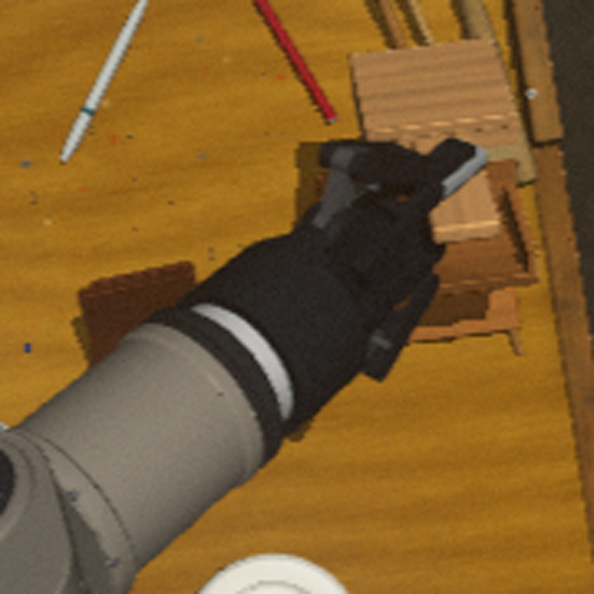

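The holder (435,95) is now bottom-up above the tray, with the cover still underneath. Next I lower it onto the bed.

```bash
python3 - <<'E'
from r import *
ml(pose(T,AT,.071,.02,-f,-1),.1); st("near")
print(ml(pose(T,AT,.071,.003,-f,-1),.02,stop_force=6)); s=st("down")
R=Ro.from_quat(s["orientation"],scalar_first=True).as_matrix(); g=np.array(s["tcp_pos"])+.054*R[:,2]-T; print("up,side,h",-g@dT,g@lT,g@nT)
E
```

```text
near t 10.73 F [-0.5  0.4 -1.2] open 0.0164 gf 79.7 tcp [ 0.5843 -0.2346  0.1779]
True
down t 11.32 F [1.8 0.1 1.9] open 0.0167 gf 80.1 tcp [ 0.5768 -0.2354  0.1702]
up,side,h 0.07089858013196167 3.621212828130318e-05 0.010429691127740028
```

```bash
python3 - <<'E'
from r import *
from plan import path
env.grip(.05); st("rel")
p,R=pose(T,AT,.071,.0104,-f,-1)
ml((p-.08*R[:,2],R),.1); st("back"); 
s=env.get_state(); ml((p-.08*R[:,2]+[0,0,.12],R),.2); st("up")
q=np.array(env.get_state()["qpos"])
shot("g4","top",(215,110,365,230),5)
p,R=pose(T,AT,.102,.013,f,1)
qa,_=ik(p,R,np.array([1.13,.83,-.57,1.65,-.71,1.09,1.57]),2e-4)
qa,e=ik(p,R,qa); qb,e2=ik(p-.09*R[:,2],R,qa,2e-4); print(qa,e,qb,e2); np.savez("reg.npz",qa=qa,qb=qb)
print(q.round(2));path(q,W["F2"],None,N=3); path(W["F1"],qb,None,N=6)
E
```

```text
rel t 11.74 F [-0.   0.1  0.2] open 0.0503 gf 0.0 tcp [ 0.576  -0.2354  0.1693]
back t 12.69 F [-0.8 -0.2  0.2] open 0.0498 gf 0.0 tcp [ 0.5313 -0.1836  0.2103]
up t 13.44 F [-0.1 -0.9 -0.8] open 0.0501 gf 0.0 tcp [ 0.5307 -0.1837  0.3294]
[ 1.12896739  0.83180192 -0.56905145  1.64792262 -0.7092304   1.09140867
  1.56833557] 5.65871745294988e-10 [ 1.20156832  0.79693787 -0.53534166  1.56168087 -0.66808424  1.25477621
  1.53861207] 2.7897636821483432e-08
[ 0.72  0.26 -0.91  2.26  1.7   0.99  1.5 ]
   0.0 tcp [ 0.53 -0.18  0.33] zdir [ 0.57 -0.65 -0.5 ] elbow/wrist z [np.float64(0.78), np.float64(0.1), np.float64(-0.01)]
   0.5 tcp [ 0.56 -0.21  0.33] zdir [ 0.36 -0.64 -0.68] elbow/wrist z [np.float64(0.76), np.float64(0.2), np.float64(0.04)]
   1.0 tcp [ 0.59 -0.21  0.33] zdir [ 0.21 -0.48 -0.85] elbow/wrist z [np.float64(0.74), np.float64(0.31), np.float64(0.19)]
   0.0 tcp [ 0.53 -0.2   0.35] zdir [-0.  0. -1.] elbow/wrist z [np.float64(0.74), np.float64(0.43), np.float64(0.61)]
   0.2 tcp [ 0.52 -0.23  0.32] zdir [-0.03  0.23 -0.97] elbow/wrist z [np.float64(0.72), np.float64(0.37), np.float64(0.73)]
   0.4 tcp [ 0.52 -0.25  0.3 ] zdir [ 0.01  0.44 -0.9 ] elbow/wrist z [np.float64(0.69), np.float64(0.3), np.float64(0.82)]
   0.6 tcp [ 0.52 -0.29  0.28] zdir [ 0.11  0.61 -0.78] elbow/wrist z [np.float64(0.66), np.float64(0.23), np.float64(0.87)]
   0.8 tcp [ 0.53 -0.33  0.26] zdir [ 0.25  0.72 -0.65] elbow/wrist z [np.float64(0.63), np.float64(0.15), np.float64(0.89)]
   1.0 tcp [ 0.53 -0.38  0.24] zdir [ 0.42  0.75 -0.5 ] elbow/wrist z [np.float64(0.6), np.float64(0.07), np.float64(0.87)]
```

View pics/g4.png

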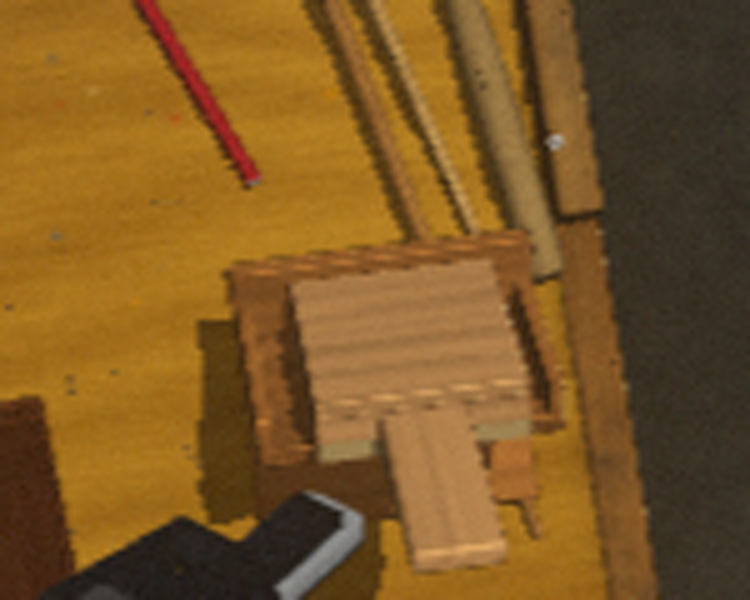

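The stack sits in the tray, holder bottom-up at (410,330) with its tongue end at (460,555). It lies a little right of centre, so I'll measure it before regripping.

```bash
python3 - <<'E'
from r import *
im,d,Wd=load("g4"); z=np.load("g4.npz")
F=lambda L:[((x+.5)/5-.5+215,(y+.5)/5-.5+110) for x,y in L]
M=np.c_[dT,lT,nT]
for nm,L in(("block",[(293,285),(490,262),(525,385),(322,405)]),("tongue",[(385,420),(468,410),(505,545),(415,560)])):
    P=poly(Wd,d,F(L)); c,n,s,k=plane(P); print(nm,"c",((c-T)@M).round(4),"n",(n@M).round(3),s.round(4),k)
    for p in F(L): print("  ",((rayhit(z,p,c,n)-T)@M).round(4))
E
```

```text
block c [-0.0036 -0.0033  0.026 ] n [ 0.    -0.002  1.   ] 0.0008 908
   [0.0361 0.0341 0.026 ]
   [ 0.0351 -0.0402  0.0259]
   [-0.0403 -0.0387  0.0259]
   [-0.0373  0.0326  0.026 ]
tongue c [-0.0792 -0.0034  0.0181] n [ 0.001 -0.     1.   ] 0.0008 405
   [-0.0401  0.0111  0.0181]
   [-0.0405 -0.0183  0.0181]
   [-0.1122 -0.0179  0.0181]
   [-0.1139  0.0122  0.0181]
```

Flush at h=26 mm and within 4 mm of the seat. Regripping by the long tongue.

```bash
python3 - <<'E'
from r import *
r=np.load("reg.npz")
go("F2"); go("F1"); env.grip(.035); env.goto_joints(r["qb"]); st("pre")
print(ml(pose(T,AT,.104,.013,f,1,side=-.003),.1,stop_force=10)); st("at")
env.grip(0,60); s=st("grip")
if .007<s["opening"]<.012:
    print(ml(pose(T,AT,.104,.033,f,1,side=-.003),.03)); st("l1")
    ml(pose(T,AT,.104,.093,f,1,side=-.003),.1); st("l2"); shot("g5","top",(165,110,345,290),3.3)
E
```

```text
pre t 16.12 F [ 0.5  0.6 -0.1] open 0.0349 gf 0.0 tcp [ 0.5274 -0.3796  0.2401]
False
at t 17.14 F [ 0.6 -0.2 -0.3] open 0.0351 gf 0.0 tcp [ 0.5635 -0.3175  0.1958]
grip t 17.48 F [-0.8 -1.2  3. ] open 0.0088 gf 58.9 tcp [ 0.5638 -0.3173  0.1962]
False
l1 t 18.3 F [-5.9 -1.4  1.1] open 0.0088 gf 59.5 tcp [ 0.5764 -0.3146  0.2088]
l2 t 19.05 F [-0.9  0.2 -1.2] open 0.0089 gf 58.8 tcp [ 0.6195 -0.3107  0.2516]
```

View pics/g5.png

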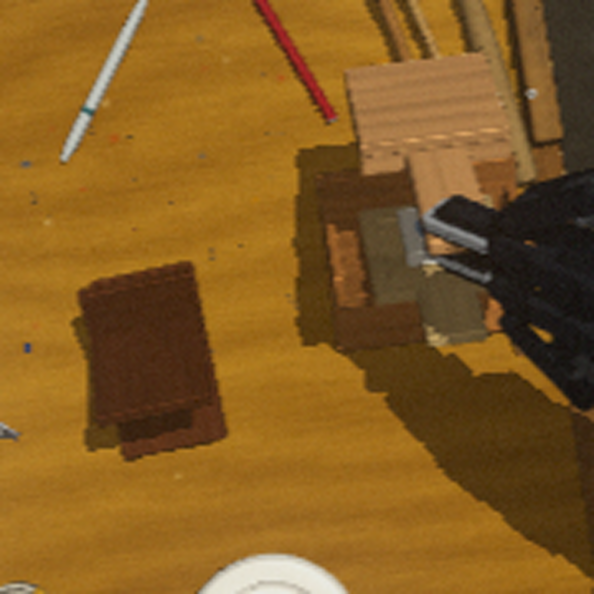

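The holder is lifted clear. The cover stays in the tray with its tongue at (455,330), and the tile's edge shows at (410,240). Now the holder goes back to the stand.

```bash
python3 - <<'E'
from r import *
ml(pose(S,AS,.1045,.095,f,1),.15); st("hover")
shot("g6","top",(165,110,345,290),3.3)
ml(pose(S,AS,.1045,.02,f,1),.1); st("near")
print(ml(pose(S,AS,.1045,.0,f,1),.02,stop_force=5)); st("down")
E
```

```text
hover t 20.38 F [ 0.4 -0.3 -0.6] open 0.0084 gf 58.8 tcp [ 0.5629 -0.1525  0.2531]
near t 21.33 F [6.8 1.7 5. ] open 0.0089 gf 84.3 tcp [ 0.5126 -0.1608  0.2021]
True
down t 21.84 F [6.  1.1 9.9] open 0.0091 gf 89.0 tcp [ 0.5109 -0.1611  0.2   ]
```

View pics/g6.png

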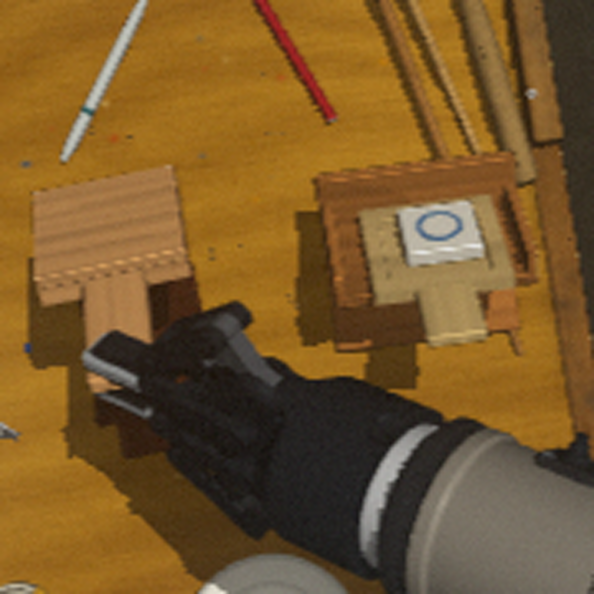

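The tile lies ring-up on the cover (440,230), but the holder touched early, at about h=20 mm. I'll measure its pose in the grip from the hover image.

```bash
python3 - <<'E'
from r import *
shot("g7","top",(165,110,345,290),3.3); st()
M=np.c_[dS,lS,nS]
def rep(name,h0,up0):
    im,d,Wd=load(name); Q=(Wd[d>0]-S)@M
    m=(abs(Q[:,0])<.03)&(abs(Q[:,1])<.03)&(abs(Q[:,2]-h0)<.025); c,n,s,k=plane(Wd[d>0][m]); c=(c-S)@M; n=n@M
    print(name,"c",c.round(4),"n",n.round(3),s.round(4),k)
    r=(Q-c)@n; b=Q[(abs(r)<.003)&(abs(Q[:,0])<.06)&(abs(Q[:,1])<.06)]
    print("  x",np.percentile(b[:,0],[1,99]).round(4),"y",np.percentile(b[:,1],[1,99]).round(4))
    for sg in(-1,1):
        e=np.array([b[abs(b[:,0]-x)<.004,1].max() if sg>0 else b[abs(b[:,0]-x)<.004,1].min() for x in np.arange(-.03,.031,.01)]); print("  edge",sg,e.round(3))
rep("g6",.108,0); rep("g7",.033,0)
E
```

```text
t 21.89 F [4.4 0.6 9.2] open 0.0095 gf 86.9 tcp [ 0.5113 -0.161   0.2004]
g6 c [-9.00e-04  1.00e-04  1.07e-01] n [-0.    -0.003  1.   ] 0.0008 713
  x [-0.0381  0.0376] y [-0.037   0.0371]
  edge -1 [-0.037 -0.037 -0.036 -0.037 -0.038 -0.037 -0.038]
  edge 1 [0.038 0.038 0.037 0.037 0.037 0.037 0.037]
g7 c [-0.0009  0.0001  0.0452] n [-0.122  0.018  0.992] 0.0009 794
  x [-0.0388  0.0358] y [-0.0353  0.039 ]
  edge -1 [-0.036 -0.035 -0.036 -0.036 -0.036 -0.035 -0.036]
  edge 1 [0.039 0.04  0.039 0.039 0.04  0.039 0.039]
```

It landed on the ledge's top edge (front edge at h≈32 mm, 7° tilt). I'll lift it, recheck and come down farther up-slope.

```bash
python3 - <<'E'
from r import *
ml(pose(S,AS,.1125,.07,f,1),.1); st("hover")
shot("g8","top")
M=np.c_[dS,lS,nS]
im,d,Wd=load("g8"); Q=(Wd[d>0]-S)@M; h0=.083
m=(abs(Q[:,0])<.03)&(abs(Q[:,1])<.03)&(abs(Q[:,2]-h0)<.03); c,n,s,k=plane(Wd[d>0][m]); c=(c-S)@M; n=n@M
print("c",c.round(4),"n",n.round(3),s.round(4),k); r=(Q-c)@n; b=Q[(abs(r)<.003)&(abs(Q[:,0])<.06)&(abs(Q[:,1])<.06)]
print("x",np.percentile(b[:,0],[1,99]).round(4),"y",np.percentile(b[:,1],[1,99]).round(4))
E
```

```text
hover t 22.57 F [ 0.6  0.5 -1.3] open 0.009 gf 58.6 tcp [ 0.5387 -0.1557  0.2403]
c [-0.0009  0.0001  0.0811] n [-0.008 -0.004  1.   ] 0.0008 708
x [-0.0454  0.0308] y [-0.0366  0.038 ]
```

Untilted again, with the front edge at +31 mm and so 7 mm clear of the ledge. Lowering.

```bash
python3 - <<'E'
from r import *
ml(pose(S,AS,.1125,.014,f,1),.1); st("near")
print(ml(pose(S,AS,.1125,-.002,f,1),.02,stop_force=5)); s=st("down")
g=np.array(s["tcp_pos"])+.054*Ro.from_quat(s["orientation"],scalar_first=True).as_matrix()[:,2]-S; print("h",g@nS)
if g@nS<.009:
    env.grip(.035); st("open"); p,R=pose(S,AS,.1125,g@nS,f,1); ml((p-.1*R[:,2],R),.1); st("back"); ml((p-.1*R[:,2]+[-.05,-.1,.08],R),.2); env.dwell(.5); st("away")
    shot("g9","top",(165,110,345,290),3.3)
    im,d,Wd=load("g9"); 
    for nm,O,A,h in(("holder",S,AS,.018),("cover",T,AT,.008)):
        M=np.c_[A]; M=np.c_[A[0],A[1],A[2]]; Q=(Wd[d>0]-O)@M
        b=Q[(abs(Q[:,2]-h)<.003)&(abs(Q[:,0])<.06)&(abs(Q[:,1])<.047)]; print(nm,len(b),np.median(b[:,2]).round(4),"x",np.percentile(b[:,0],[1,99]).round(4),"y",np.percentile(b[:,1],[1,99]).round(4))
E
```

```text
near t 23.32 F [-0.4  1.2 -1.6] open 0.009 gf 58.6 tcp [ 0.501  -0.1626  0.2019]
True
down t 23.91 F [ 2.5 -0.1  3.4] open 0.0088 gf 59.5 tcp [ 0.4938 -0.1637  0.1946]
h 0.004297875157310465
open t 24.27 F [-0.5  0.2  0.5] open 0.0351 gf 0.0 tcp [ 0.4929 -0.1638  0.1935]
back t 25.43 F [-0.1 -0.4 -0.3] open 0.0349 gf 0.0 tcp [ 0.4573 -0.2416  0.2445]
away t 26.76 F [-0.2  0.4 -0.5] open 0.0349 gf 0.0 tcp [ 0.4074 -0.3422  0.3247]
holder 1230 0.0181 x [-0.0396  0.039 ] y [-0.0373  0.037 ]
cover 823 0.0079 x [-0.0587  0.04  ] y [-0.0413  0.0407]
```

View pics/g9.png

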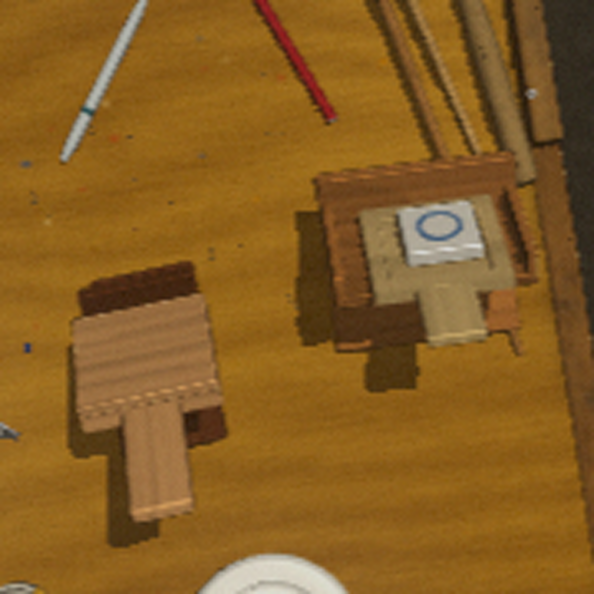

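The holder (145,360) is seated on the stand, and the tile is ring-up on the cover (440,232) in the tray. I'll check the cover and tile numerically, then hand in.

```bash
python3 - <<'E'
from r import *
z=np.load("g9.npz"); im,d,Wd=load("g9"); F=lambda x,y:((x+.5)/3.3-.5+165,(y+.5)/3.3-.5+110); M=np.c_[dT,lT,nT]
for nm,h,L in(("cover",.008,[(360,210),(497,193),(515,285),(375,302),(430,345),(487,336)]),("tile",.014,[(398,207),(475,200),(484,250),(408,262)])):
    C=[((rayhit(z,F(*p),T+h*nT,nT)-T)@M).round(4) for p in L]; print(nm,np.mean(C[:4],0).round(4),C[4:])
c,n,s,k=plane(poly(Wd,d,[F(405,213),F(470,206),F(478,245),F(412,254)])); print("tile plane",((c-T)@M).round(4),(n@M).round(3))
e=np.hypot(*np.mean([((rayhit(z,F(*p),T+.008*nT,nT)-T)@M)[:2] for p in [(360,210),(497,193),(515,285),(375,302)]],0)); print(e)
if e<.014 and (n@M)[2]>.98: print(job.job_done())
E
```

```text
cover [-0.0026 -0.0039  0.008 ] [array([-0.0838,  0.0123,  0.008 ]), array([-0.0825, -0.0176,  0.008 ])]
tile [ 0.0041 -0.0078  0.014 ] []
tile plane [ 0.0029 -0.0076  0.0146] [-0.008 -0.006  1.   ]
0.004721824009809643
the job is handed in; nothing more can be done
None
```

The job is handed in: the tile lies face up on the cover in the tray (cover about 5 mm from its seat), and the empty holder is back on its stand pocket down, after one mislanding on the ledge that I lifted and corrected. The hand-in returned no verdict.

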